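Feed a four-click portion of cheese and hold the lever

ROBOT

A 7-joint arm with a two-finger parallel gripper is mounted at the origin on a cart in front of the work surface, level with it; the furniture and walls round the work are solid. World frame = base frame: x ahead of the robot, y to its left, z up, the work surface at z = 0. Lengths are in mm, angles in rad, forces in N, time in s.
With the tool pointing down it reaches from about 400 to 875 mm from the base axis. Payload 4.4 kg.
Tool frame: the origin (TCP) lies midway between the tips of the shut fingers; the grasp point (between the pads) lies 19 mm behind it; x points along the fingers, y is the direction in which the jaws open and shut, and the axes are right-handed (so a half turn about x gives the same grasp; the last joint's range is limited). The gripper opens to 85 mm and grips with 20 to 120 N. Pads are 22 mm wide; open, the fingers measure 114 mm over their backs; the gripper's body (76 mm by 85 mm) begins 54 mm behind the grasp point. The pads swing forward as they close: fully open they stand 13 mm farther back than shut.
Start: joints at [-1.331, 0.628, 0.038, 1.517, -0.027, 0.996, -0.02], TCP at [195.662, 619.866, 231.313] pointing down, gripper open.
Joint ranges: [-3.06, 3.06], [-0.37, 2.12], [-1.25, 1.32], [0.18, 2.47], [-1.1, 4.24], [0.23, 1.98], [-2.94, 2.94]. Speed limits (rad/s): [2.57, 2.57, 3.14, 3.14, 3.14, 3.14, 3.14].

INTERFACE

Orientations are given as [roll, pitch, yaw] about the fixed x, y, z axes, in that order (R = Rz(yaw) Ry(pitch) Rx(roll)).
In Python, from cell import ctrl gives the robot as it stands.
- The arm moves only by the tool arm_command, never from a script. Its argument "series" is a list of rows, each a list of 7 numbers: the opening, from 0 (shut) to 1 (fully open), then the shift along the world's x, y, z in cm, then the turn, a rotation vector about the world's x, y, z in degrees. In form: [[claw, x, y, z, rx, ry, rz], ...]. A call has 1 to 20 rows; each row shifts and turns the commanded pose from where the row before left it; what a row does not reach is not made up. A row lasts 1/12 s, in which the tool goes at most 41.7 mm and 7.16 degrees, less where a joint would pass 70% of its speed; a pose out of reach is approached as far as the arm can. A call with a gripper value outside its range is refused whole. The fingers move at their own pace and stop on an object; the grip force is fixed at half the most. Time passes only in rows, so rows that do not move let the fingers close. It gives the time, the measured TCP pose, the force and the opening at its end, in the units of the state.
- ctrl.read_state(): the state, without advancing time (a new reading comes with each control period).
- ctrl.get_image(name): name is "scene" or "top" or "wrist"; returns the picture (480x640x3 uint8, blue, green, red); there is no depth.
- ctrl.calibration(name): a dict with "fovy" (degrees; the focal length in pixels is half the picture's height over the tangent of half this angle, whatever the lens; pixels are square), "cx", "cy" (the principal point, pixels), "k1" (the pictures are not rectified: a ray, as slopes to the right and down, at radius r is drawn at 1 + k1 r^2 times it, then the intrinsics apply), "cam_to_world" (4x4, takes a point from camera to world coordinates); the wrist camera has in their place "T_tool_cam" (4x4, takes a point from camera to tool coordinates, whose origin is the TCP and whose axes are the tool frame's). Camera axes: x right, y up, looking along -z (the intrinsics and any distortion apply to the point x, -y, -z); pixel columns grow to the right and rows downward; lengths in mm; the calibration is good to about 2 mm. A picture is of the moment at which its call begins: read the wrist's pose just before it. calibration takes no time and is no camera call.
- ctrl.finish_job(): hands the job in, once; it reports no verdict.
Trained networks look in the newest picture that a camera, given by its name, has taken for a name from the list of things; names that differ only in an ending like _2 or _b are one class to them, and where a whole thing is asked for, a point or a joint stands for the part that bears it (a point fixed in the world has none). Each returns a list of dicts, best first, with "conf" (0 to 1); they miss things now and then, are a little off and sometimes report something else, mostly with a low value. They report only what shows in the picture. A call takes as long as a camera call. They do not tell look-alikes from the thing itself.
- ctrl.spot_in(label, camera): "centre" ([x, y, z] in mm, in world coordinates, good to about 4 mm: the middle of the surface that is visible of it).
The state is a dict: "clock": time; "qpos": joint angles; "qd": joint speeds; "tau": joint torques, N m; "eef_pos": TCP position; "tool_rot": TCP orientation; "force": force on the tool from outside, world axes, zero at the start; "torque": the same for the moment, N m; "width": finger opening in mm.
Only numpy, scipy, OpenCV 4.12 (cv2) and the standard library are available. Lean on these libraries where they do the work, as an engineer would, in place of code of your own. Each camera call takes 0.05 s, during which the arm holds its last target.

TASK

Lay the small rectangular bar of cheese lengthwise in the feeder's trough, just ahead of the pusher, and let go of it. Then take the lever by its upright knob and swing it from rest exactly four clicks, feeling each one, so that a four-click portion is pushed out over the mouth of the trough. Finish while still holding the knob at the fourth click, never going on to a fifth; leave the things around as they are and keep clear of the glass screen behind.

Things in the scene. Friction and masses are not known exactly. Their poses are not given: they have to be found in the camera images.
- bar_center (a point): centre (half-way up) of the loose rectangular bar of pale yellow cheese, 42 mm wide (its x), 90 mm long (its y), 45 mm high (its z), 0.12 to 0.24 kg; either end may go first. The other cheeses are wedges or half rounds and stay where they are
- feeder: portion feeder fixed to the worktop: aluminium plate 130 x 270 mm with white trough, pusher and ratchet lever. Origin: on the worktop under the middle of the pusher's face at rest; +y is the feed direction, z up, the knob is on the +x side. The white pusher plate (46 mm wide, 60 mm above the worktop) moves 6 mm along +y per click. Posts 66 mm high stand beside the mouth at x = +-38, y = 86 mm
- trough_mid (a point): middle of the trough's floor, at feeder y = 45 mm, 16 mm above the worktop; axes as the feeder. The floor runs along y from the pusher's face to the open mouth at y = 90 mm, 50 mm wide between low walls 26 mm above the worktop. A bar centred over this point touches the pusher and ends flush with the mouth; up to 15 mm gap to the pusher does no harm
- lever_pivot (a point): a point on the lever's vertical pivot axis, at feeder x = -30, y = -80 mm and at 110 mm above the worktop. The lever swings level, counterclockwise seen from above, from pointing back (-y, +x) towards the feed direction
- lever_knob: the upright black round knob on the lever's end, up to 22 mm thick and 50 mm high, turning freely about its own upright axis; origin at its centre, 105 mm above the worktop and 110 mm from the pivot axis. It can be gripped from above; nothing stands higher near it
- feed_lever (a joint): swing of the lever, rad: 0 at rest, grows forward; a notch every 0.209 rad (12 degrees, 23 mm at the knob), eight in all. From a notch the push needed at the knob rises from 4 to 7 N, breaks off suddenly at about 0.7 of the way (the click), and the lever then runs free to the next notch, where a pawl stops it going back (up to about 15 N). Let go between notches, it sinks back to the last one
- tub: bystander: small round tub, 71 mm; origin under its middle
- wedge_a: bystander: wedge of cheese, 52 mm high; origin under its middle
- wedge_b: bystander: wedge of cheese, 47 mm high; origin under its middle
- label_roll: bystander: upright roll of paper labels, 80 mm high; origin under its middle
- price_tag: bystander: price tag on a small black foot, 75 mm high; origin under its middle
- screen_end (a point): left end, at mid-height, of a clear glass screen that stands fixed across the worktop behind the work: it runs from here along -y past the whole scene, a few mm thick, its foot at x = 0.61 and its top edge at x = 0.64, 0.24 m above the worktop. It is hard to see; stay in front of it or pass well above it
Things that resemble listed ones, but are neither listed nor needed, are in the scene too. Leave any green look-alike of the part that bears bar_center alone.

How it is judged (in metres and radians):
On the way, in this order (a step that is already met when the one before it is completed fails the run):
1. the bar lies in the trough ahead of the pusher, let go, with the lever still at rest (x of bar_center in the frame of feeder between -0.008 and 0.008 m and y of bar_center in the frame of feeder between 0.04 and 0.064 m and z of bar_center in the frame of feeder below 0.042 m and angle between the y axis of bar_center and the y axis of feeder, either way round below 0.17 rad and contact force between the fingers and anything else below 0.3 N and value of joint feed_lever below 0.06 rad), for 0.2 s.
2. the lever is held by its knob at the second notch or further (value of joint feed_lever above 0.4 rad and contact force between the fingers and lever_knob above 0.5 N), for 0.05 s.
At the end, for the whole second after the job is handed in: The fingers hold the knob (over 1 N) with the lever still at the fourth notch (0.81 to 0.95 rad, so less than 0.11 rad on towards the fifth); the bar lies straight (within 10 degrees) and flat in the trough, its end 20 to 31 mm beyond the mouth (value of joint feed_lever between 0.81 and 0.95 rad and contact force between the fingers and lever_knob above 1 N and x of bar_center in the frame of feeder between -0.008 and 0.008 m and y of bar_center in the frame of feeder between 0.065 and 0.076 m and z of bar_center in the frame of feeder between 0.034 and 0.043 m and angle between the y axis of bar_center and the y axis of feeder, either way round below 0.17 rad and velocity of joint feed_lever between -0.05 and 0.05 rad/s); the arm keeps its last pose, push and grip.
It fails at once if the lever goes so far past the fourth notch that the fifth click comes (value of joint feed_lever above 0.985 rad).
It fails at once if a bystander is shifted (distance of any of tub, wedge_a, wedge_b, label_roll, price_tag from where it was at the start of the episode above 0.02 m).
It also fails if it takes over 72 s, if anything falls off the work surface, if the arm or the gripper's body presses on something with over 40 N, if the wrist force passes 120 N, or if a joint passes its speed limit or range.

## Working session

There is one attempt and no reset: what is moved stays moved. The work goes in short steps, Python scripts to look and compute and a tool call to move; the robot and the scene stay as the last step left them, time stands still between calls to the robot, and variables do not carry over. Pictures are saved under pics/ and viewed, and the job is handed in when it is done.

Besides the shell and the picture viewer there is one more tool, called after "Request:" as name(argument=value, ...) on one line, values as JSON. arm_command: Moves the arm, as the interface text tells. Its arguments: {"type":"object","properties":{"series":{"type":"array"}},"required":["series"]}

```bash
ls; mkdir -p pics
python3 - <<'E'
from cell import ctrl
import cv2
s=ctrl.read_state(); print(s)
for n in("scene","top","wrist"):
    cv2.imwrite(f"pics/{n}0.png",ctrl.get_image(n)); print(n,ctrl.calibration(n))
E
```

```text
pics
{'clock': 0.0, 'qpos': array([-1.33081887,  0.62935036,  0.03841872,  1.51834546, -0.02698546,
        0.99633847, -0.02000983]), 'qd': array([-1.91573906e-06, -7.84012622e-04,  8.74830695e-04,  8.78472906e-04,
       -8.10535205e-04,  1.41554832e-03, -1.27601883e-03]), 'tau': array([ 5.69843687e-04, -5.63416278e+01,  1.22662123e+00, -1.93442041e+01,
        1.11153806e-02,  1.06804314e-02, -1.80678632e-05]), 'eef_pos': array([195.44685141, 619.26177361, 230.39315856]), 'tool_rot': array([-1.55831651,  1.56887205, -1.86407657]), 'force': array([-0.46836211,  0.13278704,  1.20284192]), 'torque': array([-0.02508114,  0.01919929,  0.00533105]), 'width': 85.38774519160474}
scene {'fovy': 42.67424151731531, 'cx': 316.0361963177037, 'cy': 248.70333456136973, 'k1': -0.19938818958673435, 'cam_to_world': array([[ 7.11160507e-01,  3.65810845e-01, -6.00360857e-01,
        -4.55923887e+02],
       [-7.02923026e-01,  3.84859976e-01, -5.98148827e-01,
        -1.07955905e+03],
       [ 1.22455371e-02,  8.47387293e-01,  5.30834082e-01,
         9.75202779e+02],
       [ 0.00000000e+00,  0.00000
[... 293 characters left out ...]
2.02600831e-02, -5.80238172e-03,
        -8.40545184e+01],
       [-3.84365099e-03,  9.54127226e-02,  9.95430379e-01,
         1.59729187e+03],
       [ 0.00000000e+00,  0.00000000e+00,  0.00000000e+00,
         1.00000000e+00]])}
wrist {'fovy': 71.75795515634405, 'cx': 320.40261805108304, 'cy': 238.21168430912243, 'k1': 0.008641706270223714, 'T_tool_cam': array([[ 1.61437538e-04,  3.17679041e-01, -9.48198292e-01,
        -1.42122745e+02],
       [ 9.99999957e-01,  1.82476391e-04,  2.31393009e-04,
         4.93486554e-01],
       [ 2.46532512e-04, -9.48198288e-01, -3.17678998e-01,
        -8.26998563e+01],
       [ 0.00000000e+00,  0.00000000e+00,  0.00000000e+00,
         1.00000000e+00]])}
```

View pics/scene0.png

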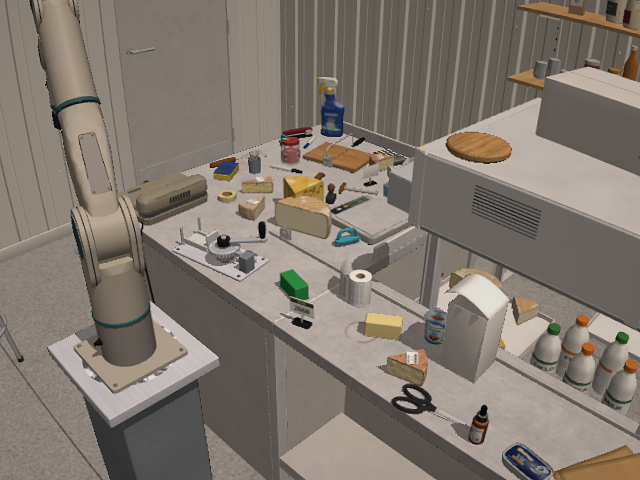

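View pics/top0.png

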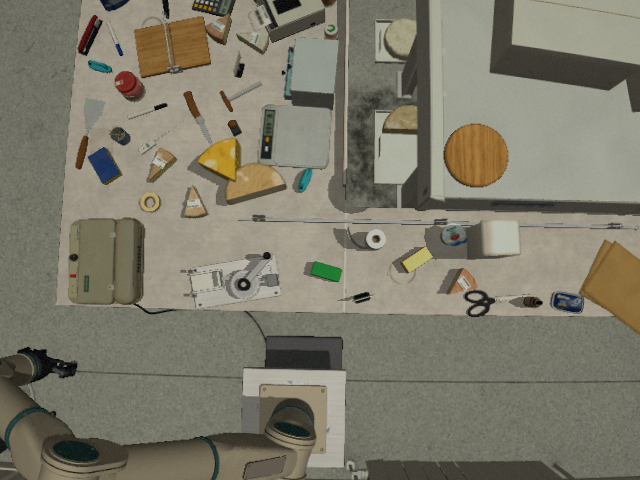

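```bash
cat > h.py <<'E'
import numpy as np, cv2
from cell import ctrl
from scipy.spatial.transform import Rotation as R
def K(c): 
    f=240/np.tan(np.radians(c["fovy"])/2); return f
def pose(s): 
    T=np.eye(4); T[:3,:3]=R.from_euler('xyz',s['tool_rot']).as_matrix(); T[:3,3]=s['eef_pos']; return T
def T_of(name,s=None):
    c=ctrl.calibration(name)
    return c, (c["cam_to_world"] if name!="wrist" else pose(s)@c["T_tool_cam"])
def proj(name,P,s=None):
    c,T=T_of(name,s); p=np.linalg.inv(T)@np.r_[P,1]
    a=np.array([p[0],-p[1]])/-p[2]; r2=a@a; a=a*(1+c["k1"]*r2); f=K(c)
    return np.array([c["cx"]+f*a[0],c["cy"]+f*a[1]])
def back(name,u,v,z,s=None):
    c,T=T_of(name,s); f=K(c); d=np.array([(u-c["cx"])/f,(v-c["cy"])/f]); a=d.copy()
    for _ in range(20): a=d/(1+c["k1"]*(a@a))
    w=T[:3,:3]@np.array([a[0],-a[1],-1]); o=T[:3,3]
    return o+w*(z-o[2])/w[2]
E
python3 - <<'E'
from h import *
for cam in("top","scene"):
    for l in ("bar_center","feeder","lever_knob","feed_lever","tub","wedge_a","label_roll","price_tag"):
        try: r=ctrl.spot_in(l,cam)
        except Exception as e: print(l,e); continue
        print(cam,l,[(round(d['conf'],2),np.round(d['centre']).tolist(),np.round(proj(cam,d['centre'])).tolist()) for d in r])
E
```

```text
top bar_center [(0.82, [453.0, -96.0, 44.0], [327.0, 272.0]), (0.68, [493.0, -368.0, 46.0], [417.0, 260.0])]
top feeder [(0.63, [414.0, 190.0, 17.0], [234.0, 282.0])]
top lever_knob [(0.41, [491.0, 82.0, 128.0], [266.0, 256.0])]
top feed_lever [(0.76, [415.0, 138.0, 53.0], [249.0, 282.0])]
top tub [(0.74, [571.0, -473.0, 68.0], [453.0, 235.0]), (0.45, [424.0, -503.0, 50.0], [461.0, 284.0])]
top wedge_a [(0.87, [648.0, 318.0, 44.0], [194.0, 206.0]), (0.56, [421.0, -506.0, 51.0], [462.0, 285.0]), (0.18, [415.0, 189.0, 16.0], [235.0, 282.0])]
top label_roll [(0.68, [554.0, -228.0, 82.0], [372.0, 238.0])]
top price_tag [(0.7, [375.0, -204.0, 6.0], [361.0, 298.0])]
scene bar_center [(0.93, [481.0, -379.0, 36.0], [383.0, 324.0]), (0.68, [446.0, -102.0, 41.0], [295.0, 281.0])]
scene feeder [(0.7, [404.0, 141.0, 23.0], [226.0, 257.0])]
scene lever_knob [(0.44, [533.0, -241.0, 50.0], [356.0, 287.0])]
scene feed_lever [(0.67, [408.0, 130.0, 65.0], [228.0, 245.0])]
scene tub [(0.61, [550.0, -477.0, 66.0], [434.0, 320.0]), (0.21, [375.0, -203.0, 45.0], [301.0, 308.0])]
scene wedge_a [(0.95, [634.0, 313.0, 38.0], [250.0, 205.0]), (0.74, [408.0, -512.0, 43.0], [407.0, 363.0]), (0.57, [548.0, -480.0, 66.0], [435.0, 322.0])]
scene label_roll []
scene price_tag [(0.69, [375.0, -204.0, 43.0], [302.0, 309.0])]
```

Run:
```python
import cv2
a=cv2.imread('pics/top0.png')
b=cv2.resize(a[235:315,180:290],None,fx=7,fy=7,interpolation=cv2.INTER_CUBIC); cv2.imwrite('pics/t1.png',b)
b=cv2.resize(a[220:310,340:490],None,fx=5,fy=5,interpolation=cv2.INTER_CUBIC); cv2.imwrite('pics/t2.png',b)
a=cv2.imread('pics/scene0.png')
b=cv2.resize(a[205:285,165:275],None,fx=7,fy=7,interpolation=cv2.INTER_CUBIC); cv2.imwrite('pics/s1.png',b)
```

```text
(no output)
```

View pics/t1.png

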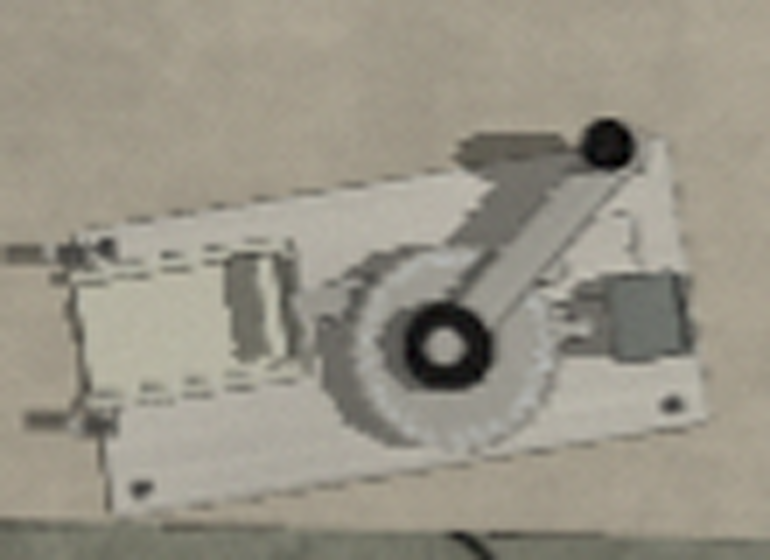

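View pics/t2.png

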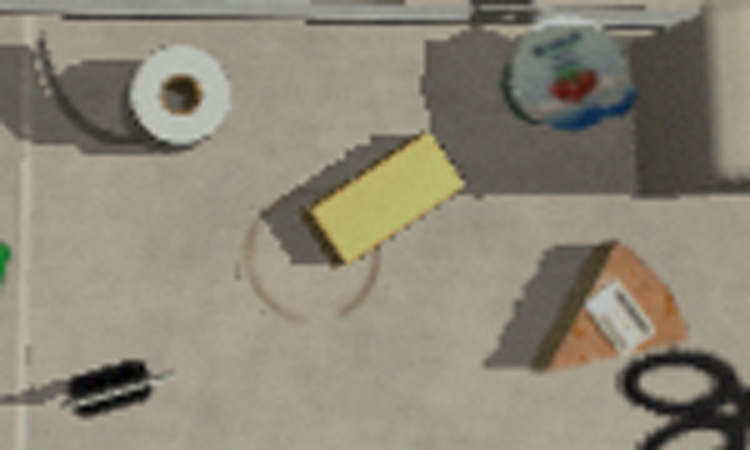

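View pics/s1.png

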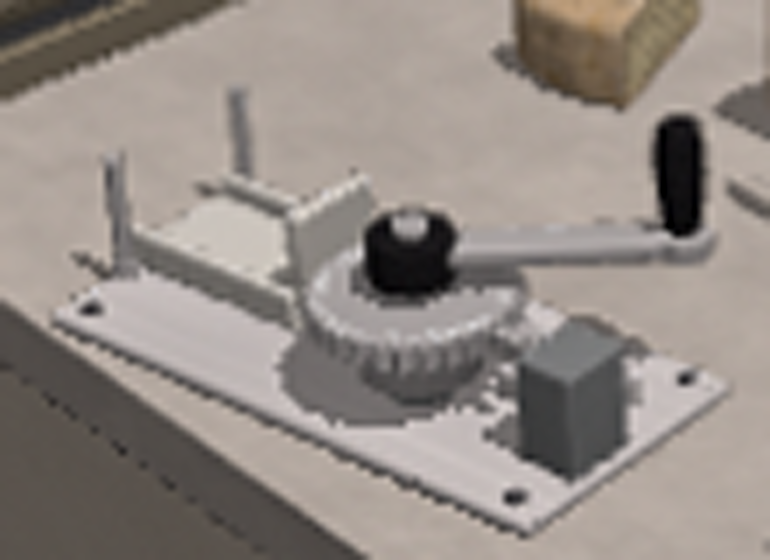

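Run:
```python
from h import *
def b1(u,v,z): return back("top",180+u/7-.43,235+v/7-.43,z)
def s1(u,v,z): return back("scene",165+u/7-.43,205+v/7-.43,z)
def b2(u,v,z): return back("top",340+u/5-.4,220+v/5-.4,z)
c=[b1(*p,6) for p in((75,235),(665,140),(705,420),(110,515))]
print("plate",np.round(c,1)); print([np.round(np.linalg.norm(c[i]-c[i-1]),1) for i in range(4)])
u=c[0]-c[1]+c[3]-c[2]; print("feeddir angle deg",np.degrees(np.arctan2(u[1],u[0])), "centre",np.mean(c,0))
cs=[s1(*p,6) for p in((55,318),(730,385),(530,535))]; print("scene plate",np.round(cs,1))
print("pivot",b1(443,345,110),s1(411,225,110)," knob",b1(607,144,130),s1(680,120,130))
print("trough mouth L/R floor",b1(68,275,26),b1(88,400,26),"pusher top",b1(262,255,60),b1(262,355,60), b1(238,255,60),b1(238,355,60))
print("posts",b1(105,248,66),b1(105,420,66))
d=[b2(*p,45) for p in((428,132),(465,185),(347,265),(308,210))]
print("bar",np.round(d,1),np.mean(d,0)[:2],[np.round(np.linalg.norm(d[i]-d[i-1]),1) for i in range(4)])
u=d[0]-d[3]+d[1]-d[2]; print("long dir deg",np.degrees(np.arctan2(u[1],u[0])))
```

```text
plate [[455.5 331.9   6. ]
 [503.8  68.3   6. ]
 [380.   47.1   6. ]
 [331.5 311.1   6. ]]
[np.float64(125.7), np.float64(268.0), np.float64(125.6), np.float64(268.4)]
feeddir angle deg 100.3935281954086 centre [417.67090111 189.57881124   6.        ]
scene plate [[325.  302.2   6. ]
 [499.8  64.4   6. ]
 [372.2  37.1   6. ]]
pivot [410.46815595 148.33404114 110.        ] [381.7733887  114.62857837 110.        ]  knob [494.37063055  80.26652202 130.        ] [489.82426296  77.91085975 130.        ]
trough mouth L/R floor [437.20773396 329.03254159  26.        ] [382.50916457 317.86112004  26.        ] pusher top [447.2505491  235.85130534  60.        ] [404.30847437 234.25807085  60.        ] [447.00843337 246.28459378  60.        ] [404.05464406 244.66761987  60.        ]
posts [448.51727461 302.87904993  66.        ] [374.88401666 299.91378617  66.        ]
bar [[ 536.9 -394.5   45. ]
 [ 505.  -417.3   45. ]
 [ 454.9 -345.2   45. ]
 [ 487.9 -321.1   45. ]] [ 496.16921618 -369.51572992] [np.float64(88.2), np.float64(39.3), np.float64(87.8), np.float64(40.8)]
long dir deg -55.72444950062344
```

Run:
```python
from h import *
s=ctrl.read_state(); T=pose(s); print(np.round(T,3)); j=T[:3,1]; print("jaw dir",np.degrees(np.arctan2(j[1],j[0])), "tool z dir",np.degrees(np.arctan2(T[1,2],T[0,2])))
```

```text
[[-0.00000e+00  3.01000e-01  9.54000e-01  1.95637e+02]
 [ 0.00000e+00  9.54000e-01 -3.01000e-01  6.19899e+02]
 [-1.00000e+00  0.00000e+00 -0.00000e+00  2.31333e+02]
 [ 0.00000e+00  0.00000e+00  0.00000e+00  1.00000e+00]]
jaw dir 72.47922679865277 tool z dir -17.520772937221256
```

View pics/wrist0.png

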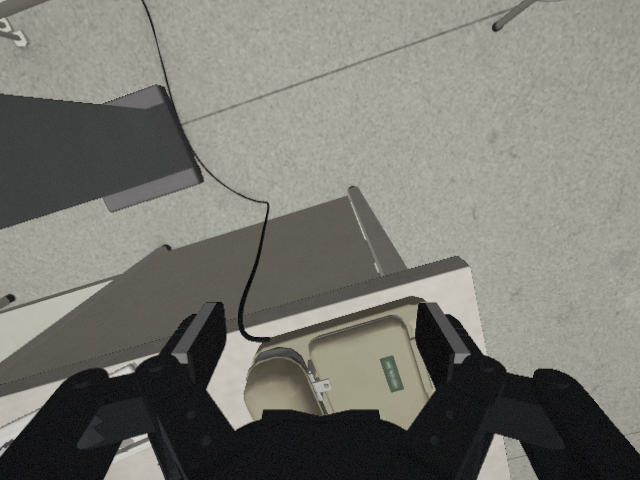

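Request:
arm_command(series=[[1,1.6,-3,0,0,0,-2.4],[1,1.6,-3,0,0,0,-2.4],[1,1.6,-3,0,0,0,-2.4],[1,1.6,-3,0,0,0,-2.4],[1,1.6,-3,0,0,0,-2.4],[1,1.6,-3,0,0,0,-2.4],[1,1.6,-3,0,0,0,-2.4],[1,1.6,-3,0,0,0,-2.4],[1,1.6,-3,0,0,0,-2.4],[1,1.6,-3,0,0,0,-2.4],[1,1.6,-3,0,0,0,-2.4],[1,1.6,-3,0,0,0,-2.4],[1,1.6,-3,0,0,0,-2.4],[1,1.6,-3,0,0,0,-2.4],[1,1.6,-3,0,0,0,-2.4],[1,1.6,-3,0,0,0,-2.2],[1,0,0,0,0,0,0],[1,0,0,0,0,0,0]])

```text
clock: 2.45
eef_pos: [452.6, 137.9, 231.6]
tool_rot: [0.646, 1.57, -0.331]
force: [0.0, 0.5, -0.2]
width: 85.5
```

Run:
```python
from h import *
s=ctrl.read_state(); im=ctrl.get_image("wrist"); cv2.imwrite("pics/w1.png",im)
import pickle; pickle.dump(s,open("w1.pkl","wb")); T=pose(s); print(np.round(T,3),s['clock'],s['qpos'])
for l in ("feeder","lever_knob","feed_lever"):
    print(l,[(round(d['conf'],2),np.round(d['centre']).tolist(),np.round(proj("wrist",d['centre'],s)).tolist()) for d in ctrl.spot_in(l,"wrist")])
```

```text
[[ 1.00000e-03  8.29000e-01  5.59000e-01  4.52597e+02]
 [-0.00000e+00  5.59000e-01 -8.29000e-01  1.37917e+02]
 [-1.00000e+00  1.00000e-03  1.00000e-03  2.31552e+02]
 [ 0.00000e+00  0.00000e+00  0.00000e+00  1.00000e+00]] 2.45 [-0.55021969  0.38793766  0.26611445  1.99960199 -0.14253528  0.77083549
  0.3930703 ]
feeder [(0.68, [413.0, 203.0, 17.0], [324.0, 134.0])]
lever_knob [(0.97, [488.0, 89.0, 127.0], [323.0, 307.0])]
feed_lever [(0.62, [423.0, 149.0, 55.0], [301.0, 189.0])]
```

View pics/w1.png

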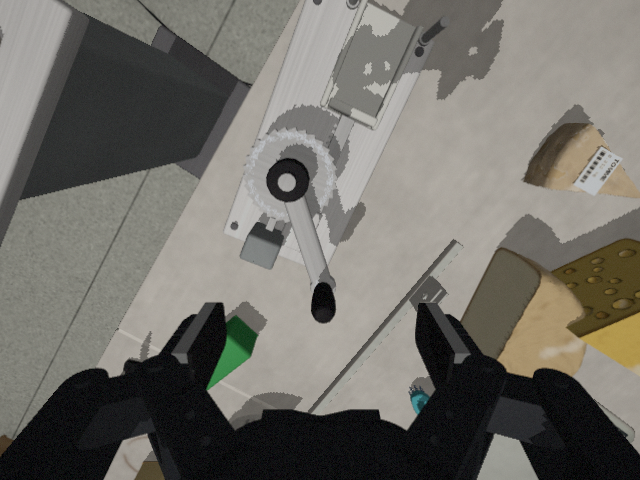

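Run:
```python
import cv2
a=cv2.imread('pics/w1.png')
cv2.imwrite('pics/w1a.png',cv2.resize(a[0:140,300:460],None,fx=4.2,fy=4.2,interpolation=cv2.INTER_CUBIC))
cv2.imwrite('pics/w1b.png',cv2.resize(a[120:340,220:380],None,fx=2.7,fy=2.7,interpolation=cv2.INTER_CUBIC))
```

```text
(no output)
```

View pics/w1a.png

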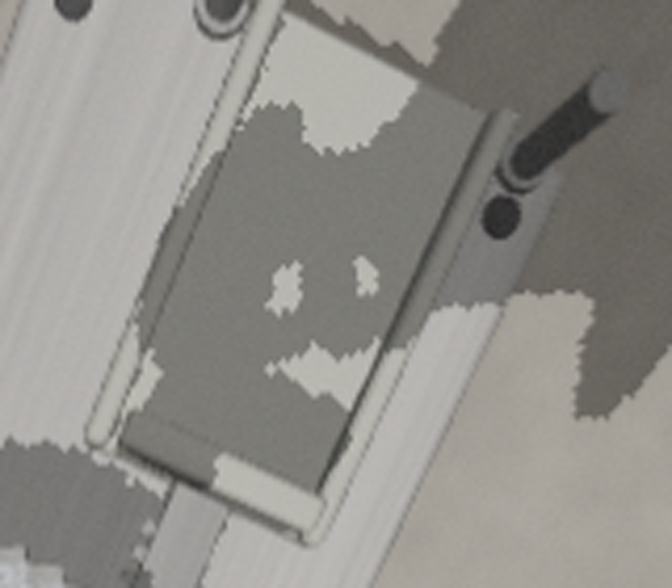

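View pics/w1b.png

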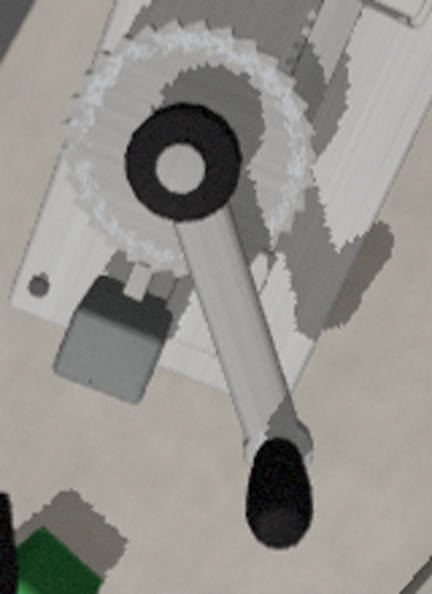

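Run:
```python
from h import *
import pickle; s=pickle.load(open("w1.pkl","rb"))
a=lambda u,v,z: np.round(back("wrist",300+u/4.2-.4,v/4.2-.4,z,s),1)[:2]
b=lambda u,v,z: np.round(back("wrist",220+u/2.7-.3,120+v/2.7-.3,z,s),1)[:2]
print("mouth floor corners",a(285,15,16),a(490,108,16))
print("left wall line z26",a(265,15,26),a(95,440,26)); print("right wall",a(505,115,26),a(312,540,26))
print("pusher front top",a(135,412,60),a(325,490,60))
print("post top",a(605,92,66))
print("hub",b(183,162,115),b(183,162,120), "knob top",b(279,512,130))
import itertools
w=lambda c:[np.degrees(np.arctan2(*(c[0]-c[1])[::-1]))]
print(w([a(265,15,26),a(95,440,26)]),w([a(505,115,26),a(312,540,26)]))
```

```text
mouth floor corners [382.1 319.2] [430.3 330.5]
left wall line z26 [379.3 313.7] [396.1 224.5]
right wall [433.2 327.8] [451.  235.1]
pusher front top [400.9 231.9] [442.8 241.8]
post top [443.4 327.4]
hub [406.7 159.9] [406.7 160.8] knob top [488.6  88. ]
[np.float64(100.66618675984485)] [np.float64(100.86947910146958)]
```

Request:
arm_command(series=[[1,0.4,-3.55,0,0,0,0],[1,0.4,-3.55,0,0,0,0],[1,0.4,-3.55,0,0,0,0],[1,0.4,-3.55,0,0,0,0],[1,0.4,-3.55,0,0,0,0],[1,0.4,-3.55,0,0,0,0],[1,0.4,-3.55,0,0,0,0],[1,0.4,-3.55,0,0,0,0],[1,0.4,-3.55,0,0,0,0],[1,0.4,-3.55,0,0,0,0],[1,0.4,-3.55,0,0,0,0],[1,0.4,-3.55,0,0,0,0],[1,0.4,-3.55,0,0,0,0],[1,0.4,-3.55,0,0,0,0],[1,0.4,-3.5,0,0,0,0],[1,0,0,0,0,0,0],[1,0,0,0,0,0,0]])

```text
clock: 4.07
eef_pos: [511.5, -393.1, 230.7]
tool_rot: [-1.906, 1.57, -2.88]
force: [1.0, 1.2, 0.3]
width: 85.2
```

Run:
```python
from h import *
s=ctrl.read_state(); im=ctrl.get_image("wrist"); cv2.imwrite("pics/w2.png",im)
import pickle; pickle.dump(s,open("w2.pkl","wb")); T=pose(s); print(np.round(T,3),s['clock'],s['qpos'])
for l in ("bar_center",):
    print(l,[(round(d['conf'],2),np.round(d['centre']).tolist(),np.round(proj("wrist",d['centre'],s)).tolist()) for d in ctrl.spot_in(l,"wrist")])
```

```text
[[-1.00000e-03  8.27000e-01  5.62000e-01  5.11529e+02]
 [-0.00000e+00  5.62000e-01 -8.27000e-01 -3.93117e+02]
 [-1.00000e+00 -1.00000e-03 -0.00000e+00  2.30650e+02]
 [ 0.00000e+00  0.00000e+00  0.00000e+00  1.00000e+00]] 4.0667 [ 0.44521028  0.63707968  0.28379898  1.53719887 -0.19895194  0.99632495
  1.38160965]
bar_center [(0.96, [494.0, -368.0, 42.0], [320.0, 182.0])]
```

View pics/w2.png

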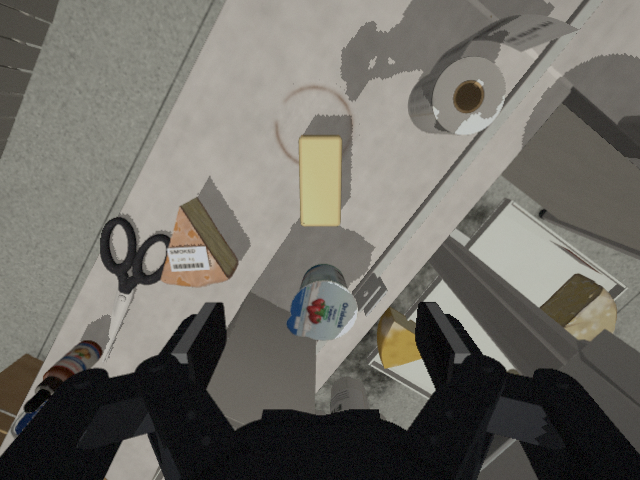

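Run:
```python
from h import *
import pickle; s=pickle.load(open("w2.pkl","rb"))
c=[back("wrist",u,v,45,s) for u,v in((299,136),(341,136),(341,227),(300,227))]
m=np.mean(c,0); d=c[0]-c[3]+c[1]-c[2]; print(np.round(c,1),m,np.degrees(np.arctan2(d[1],d[0])),[np.linalg.norm(c[i]-c[i-1]) for i in range(4)])
j=pose(s)[:3,1];print(np.degrees(np.arctan2(j[1],j[0])), (m-s['eef_pos'])/10)
```

```text
[[ 452.5 -342.9   45. ]
 [ 485.3 -320.6   45. ]
 [ 537.1 -393.7   45. ]
 [ 502.1 -417.4   45. ]] [ 494.24516888 -368.65436284   45.        ] 124.49294748941578 [np.float64(89.5446699108016), np.float64(39.63454267649968), np.float64(89.55093240715989), np.float64(42.23424109121001)]
34.19978634154388 [ -1.72840491   2.4462186  -18.56501783]
```

Request:
arm_command(series=[[1,-0.86,1.22,0,0,0,0],[1,-0.86,1.22,-1,0,0,0],[1,0,0,-3,0,0,0],[1,0,0,-3,0,0,0],[1,0,0,-3,0,0,0],[1,0,0,-3,0,0,0],[1,0,0,-3,0,0,0],[1,0,0,-2,0,0,0],[1,0,0,-1,0,0,0],[1,0,0,0,0,0,0]])

```text
clock: 5.0
eef_pos: [494.0, -364.6, 39.4]
tool_rot: [-3.028, 1.566, 2.285]
force: [-0.4, -0.3, 0.3]
width: 85.2
```

Run:
```python
from h import *
s=ctrl.read_state(); print(s['eef_pos'],s['force']); cv2.imwrite("pics/w3.png",ctrl.get_image("wrist"))
```

```text
[ 494.00432703 -364.61461932   39.35478674] [-0.38558259 -0.25068489  0.31527023]
```

View pics/w3.png

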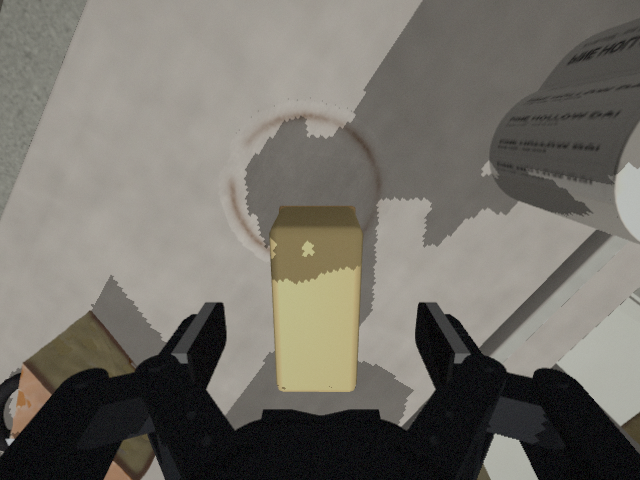

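Request:
arm_command(series=[[1,0,0,-1.4,0,0,0],[1,0,0,-1.4,0,0,0],[1,0,0,0,0,0,0],[1,0,0,0,0,0,0]])

```text
clock: 5.38
eef_pos: [494.0, -367.3, 12.7]
tool_rot: [-2.902, 1.569, 2.409]
force: [0.8, 0.5, 1.2]
width: 85.4
```

Run:
```python
from h import *
for i in range(3):
    s=ctrl.read_state(); print(s['eef_pos'],s['force'],s['qd'].max()); ctrl.get_image("wrist")
T=pose(s);print(np.round(T,3))
```

```text
[ 494.03378706 -367.26364458   12.74888075] [0.79563122 0.49729576 1.24739027] 0.009015362747284596
[ 494.41287875 -367.72969363   13.32061427] [ 0.80079065 -0.31079078 -0.51058   ] 0.0023673289468831233
[ 494.64122701 -368.00115622   13.65564049] [ 0.61970824 -0.70551103  0.41339955] 0.0020722833076812874
[[ 0.00000e+00  8.26000e-01  5.63000e-01  4.94641e+02]
 [-0.00000e+00  5.63000e-01 -8.26000e-01 -3.68001e+02]
 [-1.00000e+00  0.00000e+00  1.00000e-03  1.36560e+01]
 [ 0.00000e+00  0.00000e+00  0.00000e+00  1.00000e+00]]
```

Request:
arm_command(series=[[0,0,0,0,0,0,0],[0,0,0,0,0,0,0],[0,0,0,0,0,0,0],[0,0,0,0,0,0,0],[0,0,0,0,0,0,0],[0,0,0,0,0,0,0],[0,0,0,0,0,0,0],[0,0,0,0,0,0,0],[0,0,0,0,0,0,0],[0,0,0,0,0,0,0]])

```text
clock: 6.37
eef_pos: [494.8, -368.1, 13.8]
tool_rot: [0.322, 1.57, -0.65]
force: [0.6, 0.3, 5.4]
width: 41.1
```

Request:
arm_command(series=[[0,0,0,1,0,0,0],[0,0,0,2,0,0,0],[0,0,0,3,0,0,0],[0,0,0,3,0,0,0],[0,0,0,3,0,0,0],[0,0,0,2,0,0,0],[0,0,0,1,0,0,0],[0,0,0,0,0,0,0],[0,0,0,0,0,0,0]])

```text
clock: 7.12
eef_pos: [494.1, -367.2, 162.8]
tool_rot: [-3.047, 1.57, 2.264]
force: [-1.1, 0.3, -1.6]
width: 41.0
```

Run:
```python
from h import *
import pickle
s=ctrl.read_state(); print(s['eef_pos'],s['force'],s['width']); cv2.imwrite("pics/w4.png",ctrl.get_image("wrist")); pickle.dump(s,open("w4.pkl","wb"))
```

```text
[ 494.09745979 -367.20264606  162.79631265] [-1.05045591  0.31647842 -1.60251816] 40.9957900103136
```

View pics/w4.png

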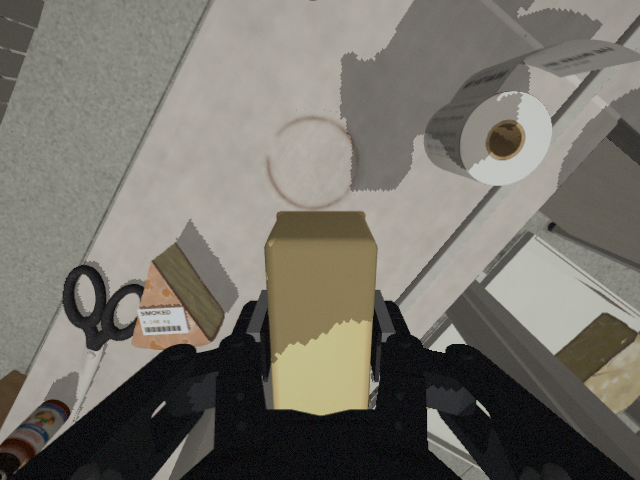

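Request:
arm_command(series=[[0,-0.41,2,0.4,0,0,-1.4],[0,-0.41,3.5,0.4,0,0,-1.4],[0,-0.41,3.6,0.4,0,0,-1.4],[0,-0.41,3.6,0.4,0,0,-1.4],[0,-0.41,3.6,0.4,0,0,-1.4],[0,-0.41,3.6,0.4,0,0,-1.4],[0,-0.41,3.6,0.3,0,0,-1.4],[0,-0.41,3.6,0,0,0,-1.4],[0,-0.41,3.6,0,0,0,-1.4],[0,-0.41,3.6,0,0,0,-1.4],[0,-0.41,3.6,0,0,0,-1.4],[0,-0.41,3.6,0,0,0,-1.4],[0,-0.41,3.6,0,0,0,-1.4],[0,-0.41,3.6,0,0,0,-1.4],[0,-0.41,3.6,0,0,0,-1.4],[0,-0.41,3.6,0,0,0,-1.4],[0,-0.41,3.4,0,0,0,-1.2],[0,0,0,0,0,0,0],[0,0,0,0,0,0,0],[0,0,0,0,0,0,0]])

```text
clock: 8.83
eef_pos: [423.9, 224.3, 189.1]
tool_rot: [-0.923, 1.568, -2.307]
force: [-0.9, -0.6, -1.4]
width: 41.1
```

Run:
```python
from h import *
import pickle
s=ctrl.read_state(); im=ctrl.get_image("wrist"); print(s['clock'],s['eef_pos'],s['force'],s['width'],np.round(pose(s)[:3,:3],3)); cv2.imwrite("pics/w5.png",im); pickle.dump(s,open("w5.pkl","wb"))
cv2.imwrite('pics/w5a.png',cv2.resize(im[0:280,170:470],None,fx=2.1,fy=2.1,interpolation=cv2.INTER_CUBIC))
```

```text
8.8333 [423.88689545 224.34803345 189.06203164] [-0.85621594 -0.57132362 -1.3554242 ] 41.12259657015307 [[-0.002  0.983  0.186]
 [-0.002  0.186 -0.983]
 [-1.    -0.003  0.002]]
```

View pics/w5.png

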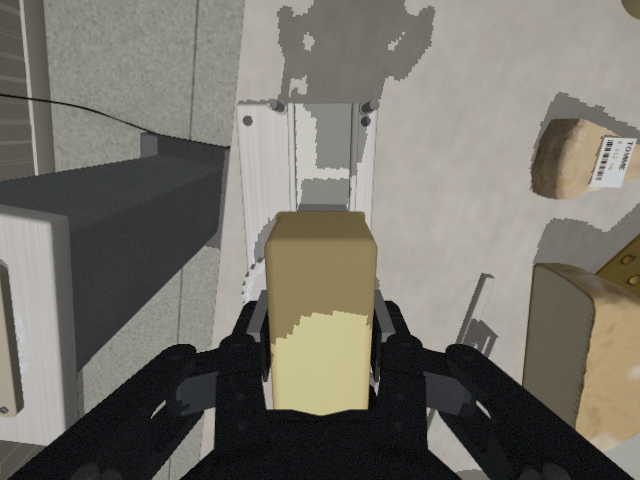

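View pics/w5a.png

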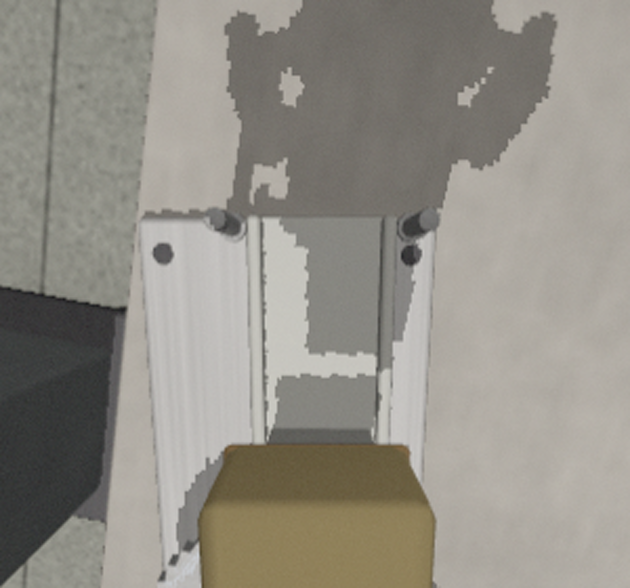

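Run:
```python
from h import *
import pickle; s=pickle.load(open("w5.pkl","rb"))
a=lambda u,v,z: back("wrist",170+u/2.1-.3,v/2.1-.3,z,s)[:2]
L=[a(263,218,16),a(267,430,16)]; Rr=[a(383,218,16),a(375,430,16)]
print(np.round(L,1),np.round(Rr,1)); m=(L[0]+Rr[0])/2; n=(L[1]+Rr[1])/2
d=m-n; print("mouth",m,"near",n,"dir",np.degrees(np.arctan2(d[1],d[0])),np.linalg.norm(L[0]-Rr[0]),np.linalg.norm(L[1]-Rr[1]))
print("walls z26 outer/inner tops mouth", a(247,218,26),a(263,218,26),a(383,218,26),a(396,218,26))
print("posts top z66",a(215,216,66),a(432,216,66), (a(215,216,66)+a(432,216,66))/2)
# bar in tool: near-top edge corners z = eef+31
z=s['eef_pos'][2]-13.7+45
p,q=a(201,515,z),a(435,512,z); print("bar end top",p,q,(p+q)/2,np.linalg.norm(p-q))
T=pose(s); print("in tool", T[:3,:3].T@(np.r_[(p+q)/2,z]-T[:3,3]))
```

```text
[[381.9 320. ]
 [398.3 230.8]] [[431.3 329.3]
 [447.2 240.1]]
mouth [406.59916159 324.6204788 ] near [422.77072285 235.45477013] dir 100.27972395338205 50.2926229232777 49.81176715133766
walls z26 outer/inner tops mouth [376.34060733 318.3009304 ] [382.72224765 319.50832112] [430.57525716 328.53072158] [435.75675289 329.50435016]
posts top z66 [369.33411299 315.19335676] [444.44554384 329.35433393] [406.88982842 322.27384534]
bar end top [396.13975091 262.87031993] [434.79853216 270.74821128] [415.46914154 266.80926561] 39.4532956816935
in tool [-31.38448808  -0.46711035 -43.22384218]
```

Request:
arm_command(series=[[0,-0.53,3.2,0,0,0,0],[0,-0.53,3.2,0,0,0,0],[0,0,0,-3,0,0,0],[0,0,0,-3,0,0,0],[0,0,0,-3,0,0,0],[0,0,0,0,0,0,0],[0,0,0,0,0,0,0],[0,0,0,0,0,0,0],[0,0,0,0,0,0,0]])

```text
clock: 9.63
eef_pos: [415.7, 289.2, 102.0]
tool_rot: [1.957, 1.568, 0.571]
force: [0.4, 0.3, -2.2]
width: 41.1
```

Run:
```python
from h import *
import pickle
s=ctrl.read_state(); im=ctrl.get_image("wrist"); print(s['clock'],s['eef_pos'],s['force'],s['width'],np.round(pose(s)[:3,:3],3)); cv2.imwrite("pics/w6.png",im); pickle.dump(s,open("w6.pkl","wb"))
o=np.array([422.8,236.1]); t=np.radians(10.5); Rf=np.array([[np.cos(t),-np.sin(t)],[np.sin(t),np.cos(t)]])
print("tcp in feeder",Rf.T@(s['eef_pos'][:2]-o))
```

```text
9.6333 [415.68643147 289.20647515 102.01934873] [ 0.42080894  0.31209384 -2.24334657] 41.09993560948221 [[ 0.003  0.983  0.184]
 [ 0.002  0.184 -0.983]
 [-1.     0.003 -0.001]]
tcp in feeder [ 2.68343524 53.51354722]
```

View pics/w6.png

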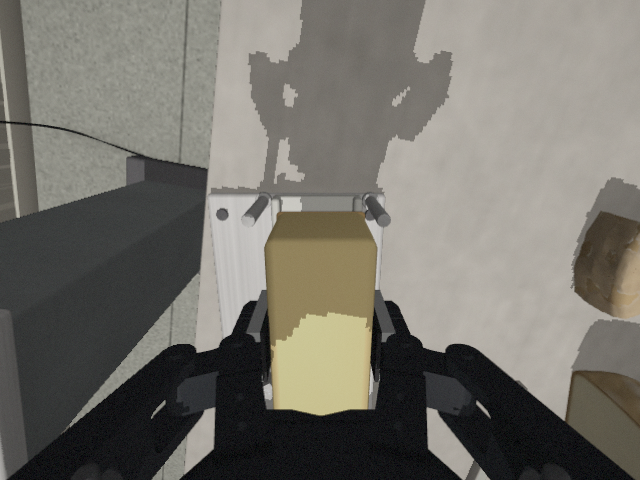

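Run:
```python
from h import *
im=cv2.imread('pics/w6.png')
cv2.imwrite('pics/w6a.png',cv2.resize(im[180:270,230:410],None,fx=4.4,fy=4.4,interpolation=cv2.INTER_CUBIC))
```

```text
(no output)
```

View pics/w6a.png

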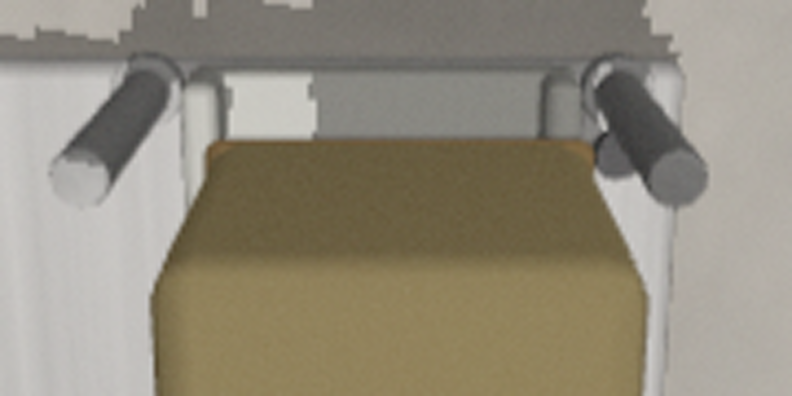

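Run:
```python
from h import *
import pickle; s=pickle.load(open("w6.pkl","rb"))
t=np.radians(10.5); Rf=np.array([[np.cos(t),-np.sin(t)],[np.sin(t),np.cos(t)]])
a=lambda u,v,z: Rf.T@(back("wrist",230+u/4.4-.4,180+v/4.4-.4,z,s)[:2]-s['eef_pos'][:2])
zt=s['eef_pos'][2]-13.7
for n,p in dict(ml=(224,75,16),mr=(543,75,16),pl=(80,180,66),pr=(680,180,66),bl=(208,150,zt+1),br=(594,150,zt+1),tl=(155,285,zt+45),tr=(645,285,zt+45)).items(): print(n,np.round(a(*p),1))
```

```text
ml [-28.2  36.7]
mr [22.2 36.7]
pl [-41.   33.3]
pr [34.8 33.3]
bl [-21.6  43.1]
br [20.5 43.1]
tl [-20.6  43.1]
tr [18.9 43.1]
```

Request:
arm_command(series=[[0,-0.24,-0.04,0,0,0,0],[0,0,0,-2,0,0,0],[0,0,0,-2,0,0,0],[0,0,0,-1.5,0,0,0],[0,0,0,-0.8,0,0,0],[0,0,0,-0.4,0,0,0],[0,0,0,0,0,0,0],[0,0,0,0,0,0,0],[0,0,0,0,0,0,0]])

```text
clock: 10.43
eef_pos: [412.4, 289.2, 34.2]
tool_rot: [1.977, 1.569, 0.593]
force: [0.3, 0.1, -0.7]
width: 41.5
```

Run:
```python
from h import *
s=ctrl.read_state(); im=ctrl.get_image("wrist"); print(s['clock'],s['eef_pos'],s['force'],s['width']); cv2.imwrite("pics/w7.png",im)
t=np.radians(10.5); Rf=np.array([[np.cos(t),-np.sin(t)],[np.sin(t),np.cos(t)]])
print(Rf.T@(s['eef_pos'][:2]-np.array([422.8,236.1])))
cv2.imwrite('pics/w7a.png',cv2.resize(im[180:480,180:460],None,fx=2,fy=2,interpolation=cv2.INTER_CUBIC))
```

```text
10.4333 [412.37755127 289.24032323  34.19904156] [ 0.25537701  0.14112843 -0.65444977] 41.48662415203019
[-0.56386913 54.14982403]
```

View pics/w7a.png

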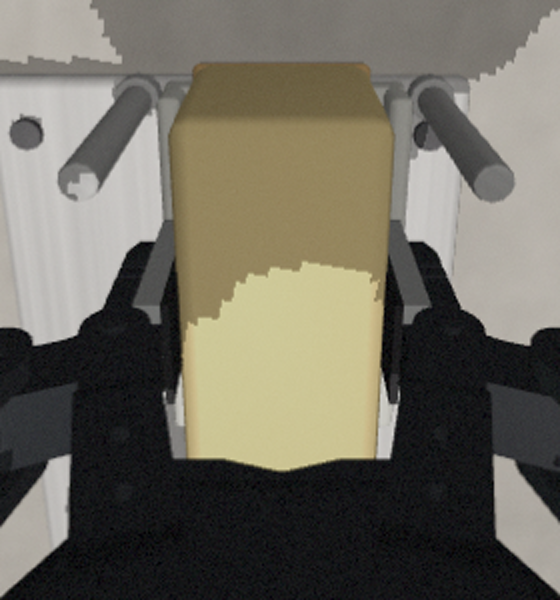

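Request:
arm_command(series=[[0,0,0,-0.2,0,0,0],[0,0,0,-0.2,0,0,0],[0,0,0,0,0,0,0],[0,0,0,0,0,0,0],[0,0,0,0,0,0,0]])

```text
clock: 10.9
eef_pos: [412.1, 289.2, 29.8]
tool_rot: [2.227, 1.57, 0.843]
force: [0.3, 0.5, 5.6]
width: 41.1
```

Request:
arm_command(series=[[0.6,0,0,0,0,0,0],[0.75,0,0,0,0,0,0],[0.9,0,0,0,0,0,0],[0.9,0,0,0,0,0,0],[0.9,0,0,0,0,0,0],[0.9,0,0,0,0,0,0],[0.9,0,0,1,0,0,0],[0.9,0,0,2,0,0,0],[0.9,0,0,3,0,0,0],[0.9,0,0,3,0,0,0],[0.9,0,0,3,0,0,0],[0.9,0,0,3,0,0,0],[0.9,0,0,0,0,0,0],[0.9,0,0,0,0,0,0]])

```text
clock: 12.07
eef_pos: [412.6, 289.6, 181.5]
tool_rot: [2.154, 1.566, 0.77]
force: [-0.2, -0.2, 0.7]
width: 77.1
```

Run:
```python
from h import *
import pickle
s=ctrl.read_state(); im=ctrl.get_image("wrist"); print(s['clock'],s['eef_pos'],s['force'],s['width'],s['qpos']); cv2.imwrite("pics/w8.png",im); pickle.dump(s,open("w8.pkl","wb"))
```

```text
12.0667 [412.56011988 289.63506506 181.4746322 ] [-0.19541172 -0.1611408   0.72857003] 77.05826210533787 [-0.97719931  0.52804171  0.45378163  1.98540821 -0.35142379  0.69972864
 -0.11928928]
```

View pics/w8.png

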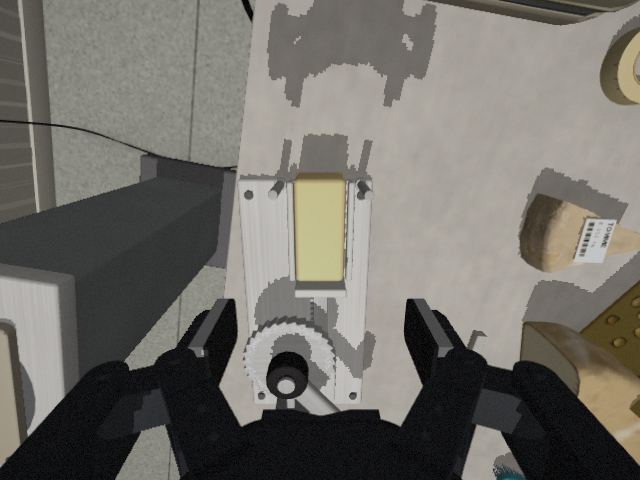

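Run:
```python
from h import *
import pickle; s=pickle.load(open("w8.pkl","rb"))
im=cv2.imread('pics/w8.png'); cv2.imwrite('pics/w8a.png',cv2.resize(im[160:310,220:400],None,fx=3.9,fy=3.9,interpolation=cv2.INTER_CUBIC))
t=np.radians(10.4); Rf=np.array([[np.cos(t),-np.sin(t)],[np.sin(t),np.cos(t)]])
for p in((296,175),(344,175),(345,280),(297,281)): print(Rf.T@(back("wrist",*p,61,s)[:2]-np.array([422.8,236.1])))
```

```text
[-20.01366588 101.57969679]
[ 17.64914718 101.74631015]
[21.00481675 11.11646169]
[-20.81505939  10.02992111]
```

View pics/w8a.png

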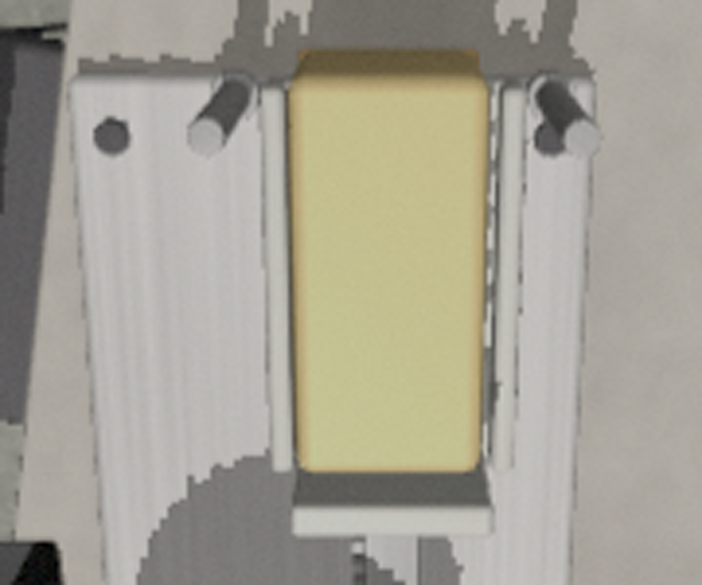

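Request:
arm_command(series=[[0.9,1,-2.6,0,0,0,6.2],[0.9,1,-2.6,0,0,0,6.2],[0.9,1,-2.6,0,0,0,6.2],[0.9,1,-2.6,0,0,0,6.2],[0.9,1,-2.6,0,0,0,6.2],[0.9,1,-2.6,0,0,0,6.2],[0.9,1,-2.6,0,0,0,6.2],[0.9,1,-2.6,0,0,0,6.2],[0.9,0,0,0,0,0,0],[0.9,0,0,0,0,0,0],[0.9,0,0,0,0,0,0]])

```text
clock: 13.03
eef_pos: [490.7, 81.2, 178.4]
tool_rot: [-2.741, 1.568, 3.022]
force: [0.6, 0.5, 0.3]
width: 76.8
```

Run:
```python
from h import *
import pickle
s=ctrl.read_state(); im=ctrl.get_image("wrist"); print(s['clock'],s['eef_pos'],s['force'],s['width'],s['qpos']); cv2.imwrite("pics/w9.png",im); pickle.dump(s,open("w9.pkl","wb"))
print(np.round(pose(s),3))
for l in ("lever_knob",): print([(round(d['conf'],2),np.round(d['centre'],1).tolist(),np.round(proj("wrist",d['centre'],s)).tolist()) for d in ctrl.spot_in(l,"wrist")])
print(proj("wrist",[493.3,82.4,130],s),proj("wrist",[493.3,82.4,80],s),proj("wrist",[408.5,152.5,85],s))
```

```text
13.0333 [490.72991993  81.24199219 178.36129545] [0.57860018 0.45560232 0.3147816 ] 76.80561126869667 [-0.34166193  0.4952588   0.17451298  1.99420095 -0.1353413   0.66547638
  0.97006399]
[[-3.00000e-03  4.97000e-01  8.68000e-01  4.90730e+02]
 [ 0.00000e+00  8.68000e-01 -4.97000e-01  8.12420e+01]
 [-1.00000e+00 -1.00000e-03 -2.00000e-03  1.78361e+02]
 [ 0.00000e+00  0.00000e+00  0.00000e+00  1.00000e+00]]
[(0.7, [488.5, 85.3, 122.8], [324.0, 257.0])]
[323.78205964 269.64724637] [323.22519384 243.2669438 ] [352.4929518   88.24974008]
```

View pics/w9.png

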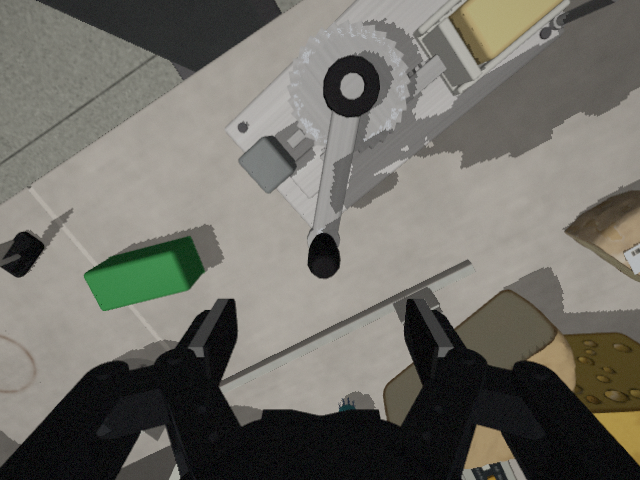

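Request:
arm_command(series=[[0.9,0.1,0.15,-1,0,0,0],[0.9,0,0,-2,0,0,0],[0.9,0,0,-2,0,0,0],[0.9,0,0,-1,0,0,0],[0.9,0,0,0,0,0,0],[0.9,0,0,0,0,0,0],[0.9,0,0,0,0,0,0]])

```text
clock: 13.72
eef_pos: [493.2, 82.7, 119.8]
tool_rot: [0.688, 1.57, 0.17]
force: [-0.4, -0.3, -0.4]
width: 76.9
```

Run:
```python
from h import *
import pickle
s=ctrl.read_state(); im=ctrl.get_image("wrist"); print(s['clock'],s['eef_pos'],s['force'],s['width']); cv2.imwrite("pics/w10.png",im); pickle.dump(s,open("w10.pkl","wb"))
for z in (130,125,80): print(proj("wrist",[492,83,z],s))
```

```text
13.7167 [493.20081732  82.72008015 119.78062414] [-0.35445141 -0.30156078 -0.35644984] 76.9313329368784
[319.15426148 316.19430529]
[319.1871708  310.42288005]
[319.4123343  270.91542711]
```

View pics/w10.png

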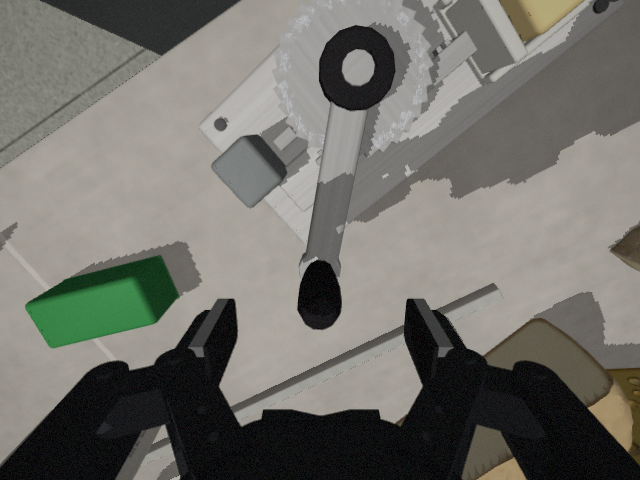

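Request:
arm_command(series=[[0.9,-0.3,0.15,-1,0,0,0],[0.9,0,0,-1.2,0,0,0],[0.9,0,0,-0.5,0,0,0],[0.9,0,0,0,0,0,0],[0.9,0,0,0,0,0,0],[0.9,0,0,0,0,0,0]])

```text
clock: 14.27
eef_pos: [490.3, 83.9, 93.0]
tool_rot: [0.708, 1.57, 0.189]
force: [0.5, 0.6, -1.2]
width: 76.7
```

Run:
```python
from h import *
import pickle
s=ctrl.read_state(); im=ctrl.get_image("wrist"); print(s['clock'],s['eef_pos'],s['force'],s['width']); cv2.imwrite("pics/w11.png",im); pickle.dump(s,open("w11.pkl","wb"))
for z in (130,105,80): print(proj("wrist",[490.5,84,z],s))
```

```text
14.2667 [490.34948745  83.86810435  92.96637745] [ 0.46321811  0.60714725 -1.23375102] 76.6512063268584
[320.39011947 357.38960193]
[320.35262427 320.79654102]
[320.32539625 294.24081143]
```

View pics/w11.png

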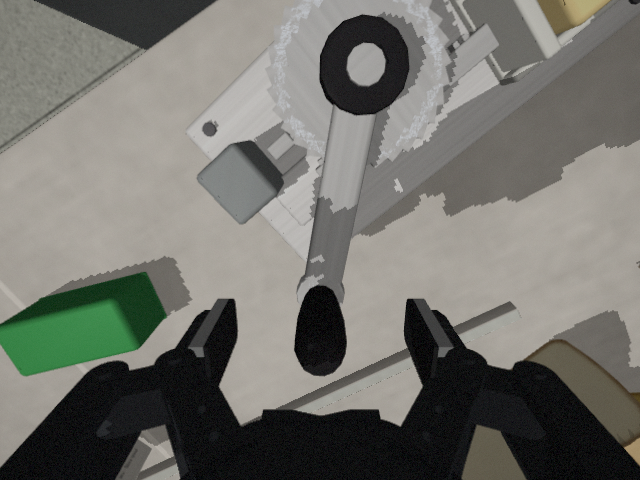

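Request:
arm_command(series=[[0.5,0,0,0,0,0,0],[0.2,0,0,0,0,0,0],[0,0,0,0,0,0,0],[0,0,0,0,0,0,0],[0,0,0,0,0,0,0],[0,0,0,0,0,0,0],[0,0,0,0,0,0,0],[0,0,0,0,0,0,0],[0,0,0,0,0,0,0],[0,0,0,0,0,0,0],[0,0,0,0,0,0,0]])

```text
clock: 15.23
eef_pos: [489.6, 83.7, 92.5]
tool_rot: [-2.441, 1.571, -2.96]
force: [-1.9, -0.3, 5.8]
width: 20.1
```

Run:
```python
from h import *
import pickle
s=ctrl.read_state(); im=ctrl.get_image("wrist"); print(s['clock'],s['eef_pos'],s['force'],s['width']); cv2.imwrite("pics/w12.png",im); pickle.dump(s,open("w12.pkl","wb"))
```

```text
15.2333 [489.63578649  83.72647614  92.54816612] [-1.94846291 -0.29614959  5.81423304] 20.05406763798281
```

View pics/w12.png

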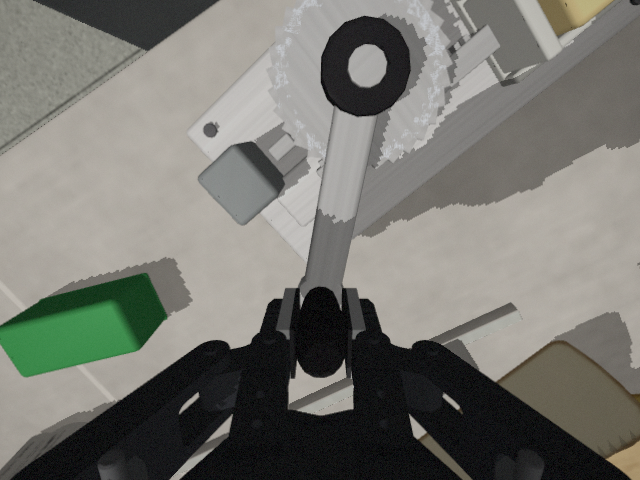

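Run:
```python
import numpy as np
t0=np.radians(-39.8); P=lambda f: 11*np.array([np.cos(t0+np.radians(f)),np.sin(t0+np.radians(f))])
prev=P(0)
for f in [1,2,3,4,5,6,7,8,9,10,11,12,15,18,20,21,24,27,30,32,33,36,39,42,44,45,48,49,50]:
    print(f,np.round(P(f)-prev,2),"cum",np.round(10*(P(f)-P(0)),1)); prev=P(f)
```

```text
1 [0.12 0.15] cum [1.2 1.5]
2 [0.12 0.15] cum [2.4 3. ]
3 [0.12 0.15] cum [3.6 4.5]
4 [0.11 0.15] cum [4.7 6.1]
5 [0.11 0.16] cum [5.8 7.6]
6 [0.11 0.16] cum [6.9 9.2]
7 [0.11 0.16] cum [ 8.  10.8]
8 [0.1  0.16] cum [ 9.  12.4]
9 [0.1  0.16] cum [10.  14.1]
10 [0.1  0.17] cum [10.9 15.7]
11 [0.09 0.17] cum [11.9 17.4]
12 [0.09 0.17] cum [12.8 19.1]
15 [0.26 0.52] cum [15.3 24.3]
18 [0.23 0.53] cum [17.6 29.6]
20 [0.14 0.36] cum [19.  33.2]
21 [0.06 0.18] cum [19.6 35. ]
24 [0.17 0.55] cum [21.3 40.5]
27 [0.14 0.56] cum [22.8 46. ]
30 [0.11 0.56] cum [23.9 51.7]
32 [0.06 0.38] cum [24.5 55.5]
33 [0.02 0.19] cum [24.7 57.4]
36 [0.05 0.57] cum [25.2 63.1]
39 [0.02 0.58] cum [25.5 68.9]
42 [-0.01  0.58] cum [25.4 74.6]
44 [-0.02  0.38] cum [25.2 78.5]
45 [-0.02  0.19] cum [25.  80.4]
48 [-0.07  0.57] cum [24.4 86.1]
49 [-0.03  0.19] cum [24.1 88. ]
50 [-0.03  0.19] cum [23.8 89.9]
```

Swing the first 3° (grip baseline force about (-1.9, -0.3)).

Request:
arm_command(series=[[0,0.12,0.15,0,0,0,0],[0,0.12,0.15,0,0,0,0],[0,0.12,0.15,0,0,0,0],[0,0,0,0,0,0,0],[0,0,0,0,0,0,0]])

```text
clock: 15.7
eef_pos: [491.4, 86.0, 92.5]
tool_rot: [-2.046, 1.566, -2.567]
force: [-4.1, -5.2, 9.1]
width: 19.8
```

Request:
arm_command(series=[[0,0.11,0.15,0,0,0,0],[0,0.11,0.16,0,0,0,0],[0,0.11,0.16,0,0,0,0],[0,0,0,0,0,0,0],[0,0,0,0,0,0,0]])

```text
clock: 16.12
eef_pos: [494.1, 89.7, 92.4]
tool_rot: [-2.003, 1.565, -2.525]
force: [-5.4, -7.1, 9.9]
width: 19.8
```

Request:
arm_command(series=[[0,0.11,0.16,0,0,0,0],[0,0.1,0.16,0,0,0,0],[0,0,0,0,0,0,0],[0,0,0,0,0,0,0]])

```text
clock: 16.45
eef_pos: [496.1, 92.5, 92.4]
tool_rot: [-1.984, 1.564, -2.506]
force: [-6.7, -7.0, 10.0]
width: 20.2
```

Request:
arm_command(series=[[0,0.1,0.16,0,0,0,0],[0,0.1,0.17,0,0,0,0],[0,0,0,0,0,0,0],[0,0,0,0,0,0,0]])

```text
clock: 16.78
eef_pos: [497.5, 94.7, 92.4]
tool_rot: [-1.955, 1.562, -2.478]
force: [-6.4, -9.5, 12.4]
width: 20.0
```

Request:
arm_command(series=[[0,0.09,0.17,0,0,0,0],[0,0.09,0.17,0,0,0,0],[0,0,0,0,0,0,0],[0,0,0,0,0,0,0]])

```text
clock: 17.12
eef_pos: [501.7, 101.7, 92.5]
tool_rot: [-1.968, 1.569, -2.488]
force: [-2.2, -1.6, 5.7]
width: 20.0
```

Request:
arm_command(series=[[0,0.09,0.17,0,0,0,0],[0,0.09,0.17,0,0,0,0],[0,0.08,0.18,0,0,0,0],[0,0,0,0,0,0,0],[0,0,0,0,0,0,0]])

```text
clock: 17.53
eef_pos: [503.7, 105.6, 92.5]
tool_rot: [-1.887, 1.567, -2.408]
force: [-3.8, -4.7, 9.3]
width: 19.9
```

Request:
arm_command(series=[[0,0.08,0.17,0,0,0,0],[0,0.08,0.18,0,0,0,0],[0,0.07,0.18,0,0,0,0],[0,0,0,0,0,0,0],[0,0,0,0,0,0,0]])

```text
clock: 17.95
eef_pos: [505.5, 109.7, 92.5]
tool_rot: [-1.837, 1.565, -2.359]
force: [-4.4, -7.3, 9.3]
width: 20.4
```

Request:
arm_command(series=[[0,0.07,0.18,0,0,0,0],[0,0.07,0.18,0,0,0,0],[0,0,0,0,0,0,0],[0,0,0,0,0,0,0]])

```text
clock: 18.28
eef_pos: [506.6, 112.4, 92.4]
tool_rot: [-1.813, 1.564, -2.335]
force: [-5.7, -9.4, 10.9]
width: 20.1
```

Request:
arm_command(series=[[0,0.06,0.18,0,0,0,0],[0,0.06,0.18,0,0,0,0],[0,0,0,0,0,0,0],[0,0,0,0,0,0,0]])

```text
clock: 18.62
eef_pos: [507.6, 115.1, 92.4]
tool_rot: [-1.764, 1.563, -2.287]
force: [-5.6, -11.2, 10.8]
width: 20.4
```

Request:
arm_command(series=[[0,0.06,0.18,0,0,0,0],[0,0.05,0.18,0,0,0,0],[0,0,0,0,0,0,0],[0,0,0,0,0,0,0]])

```text
clock: 18.95
eef_pos: [510.4, 122.6, 92.5]
tool_rot: [-1.844, 1.568, -2.364]
force: [-1.9, -2.2, 6.0]
width: 20.0
```

Request:
arm_command(series=[[0,0.05,0.18,0,0,0,0],[0,0,0,0,0,0,0],[0,0,0,0,0,0,0]])

```text
clock: 19.2
eef_pos: [510.8, 124.5, 92.5]
tool_rot: [-1.86, 1.568, -2.38]
force: [-2.6, -2.3, 6.5]
width: 20.1
```

Request:
arm_command(series=[[0,0.05,0.19,0,0,0,0],[0,0.05,0.19,0,0,0,0],[0,0.04,0.19,0,0,0,0],[0,0,0,0,0,0,0],[0,0,0,0,0,0,0]])

```text
clock: 19.62
eef_pos: [511.8, 128.2, 92.5]
tool_rot: [-1.693, 1.566, -2.215]
force: [-3.5, -6.6, 8.8]
width: 20.0
```

Request:
arm_command(series=[[0,0.04,0.19,0,0,0,0],[0,0.04,0.19,0,0,0,0],[0,0.03,0.19,0,0,0,0],[0,0,0,0,0,0,0],[0,0,0,0,0,0,0]])

```text
clock: 20.03
eef_pos: [512.7, 132.7, 92.5]
tool_rot: [-1.637, 1.565, -2.159]
force: [-3.2, -9.7, 8.5]
width: 20.0
```

Request:
arm_command(series=[[0,0.03,0.19,0,0,0,0],[0,0.03,0.19,0,0,0,0],[0,0,0,0,0,0,0],[0,0,0,0,0,0,0]])

```text
clock: 20.37
eef_pos: [513.2, 135.6, 92.5]
tool_rot: [-1.601, 1.564, -2.124]
force: [-3.3, -10.3, 9.9]
width: 20.2
```

Request:
arm_command(series=[[0,0.02,0.19,0,0,0,0],[0,0,0,0,0,0,0],[0,0,0,0,0,0,0]])

```text
clock: 20.62
eef_pos: [513.4, 137.1, 92.5]
tool_rot: [-1.573, 1.563, -2.096]
force: [-4.1, -11.9, 10.1]
width: 20.2
```

Request:
arm_command(series=[[0,0.02,0.19,0,0,0,0],[0,0.01,0.19,0,0,0,0],[0,0,0,0,0,0,0],[0,0,0,0,0,0,0]])

```text
clock: 20.95
eef_pos: [514.5, 144.9, 92.5]
tool_rot: [-1.763, 1.568, -2.284]
force: [-2.2, -2.5, 6.8]
width: 20.2
```

Request:
arm_command(series=[[0,0.01,0.19,0,0,0,0],[0,0,0,0,0,0,0],[0,0,0,0,0,0,0]])

```text
clock: 21.2
eef_pos: [514.6, 147.0, 92.5]
tool_rot: [-1.741, 1.568, -2.261]
force: [-2.1, -3.8, 6.5]
width: 19.9
```

Request:
arm_command(series=[[0,0.01,0.19,0,0,0,0],[0,0.01,0.19,0,0,0,0],[0,0,0.19,0,0,0,0],[0,0,0,0,0,0,0],[0,0,0,0,0,0,0]])

```text
clock: 21.62
eef_pos: [514.7, 150.7, 92.5]
tool_rot: [-1.532, 1.566, -2.053]
force: [-1.0, -7.8, 8.4]
width: 20.3
```

Run:
```python
from h import *
im=ctrl.get_image("wrist"); cv2.imwrite("pics/w13.png",im)
```

```text
(no output)
```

View pics/w13.png

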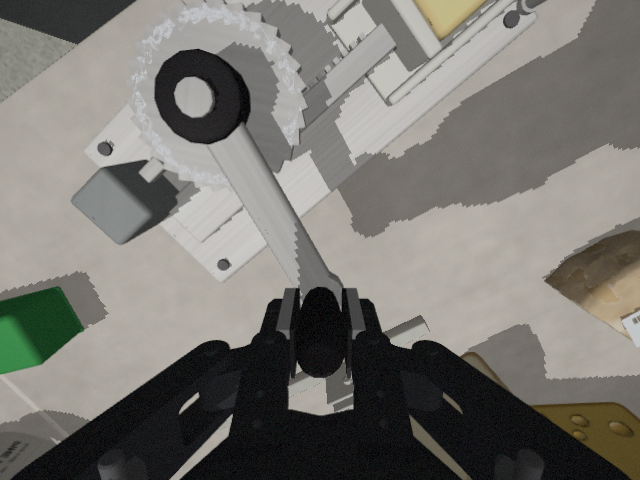

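Knob stays between the pads, the pusher has moved on and the cheese sits against it. Now the fourth click, gently.

Request:
arm_command(series=[[0,0,0.19,0,0,0,0],[0,0,0.19,0,0,0,0],[0,-0.01,0.19,0,0,0,0],[0,0,0,0,0,0,0],[0,0,0,0,0,0,0]])

```text
clock: 22.08
eef_pos: [514.7, 155.1, 92.5]
tool_rot: [-1.431, 1.565, -1.954]
force: [-2.3, -9.8, 10.1]
width: 20.1
```

Request:
arm_command(series=[[0,-0.01,0.19,0,0,0,0],[0,-0.01,0.19,0,0,0,0],[0,0,0,0,0,0,0],[0,0,0,0,0,0,0]])

```text
clock: 22.42
eef_pos: [514.6, 158.0, 92.5]
tool_rot: [-1.378, 1.564, -1.901]
force: [-1.7, -11.6, 8.4]
width: 20.0
```

Request:
arm_command(series=[[0,-0.01,0.19,0,0,0,0],[0,0,0,0,0,0,0],[0,0,0,0,0,0,0]])

```text
clock: 22.67
eef_pos: [514.5, 159.6, 92.5]
tool_rot: [-1.37, 1.564, -1.893]
force: [-2.8, -13.4, 9.0]
width: 20.2
```

Request:
arm_command(series=[[0,-0.02,0.19,0,0,0,0],[0,0,0,0,0,0,0],[0,0,0,0,0,0,0]])

```text
clock: 22.92
eef_pos: [514.4, 161.1, 92.5]
tool_rot: [-1.351, 1.563, -1.874]
force: [-2.3, -14.0, 8.8]
width: 20.3
```

Request:
arm_command(series=[[0,-0.02,0.19,0,0,0,0],[0,0,0,0,0,0,0],[0,0,0,0,0,0,0]])

```text
clock: 23.17
eef_pos: [514.0, 167.4, 92.5]
tool_rot: [-1.713, 1.568, -2.233]
force: [-2.6, -3.2, 6.8]
width: 20.2
```

Request:
arm_command(series=[[0,-0.03,0.19,0,0,0,0],[0,-0.01,0.1,0,0,0,0],[0,0,0,0,0,0,0],[0,0,0,0,0,0,0],[0,0,0,0,0,0,0]])

```text
clock: 23.58
eef_pos: [513.6, 170.2, 92.5]
tool_rot: [-1.661, 1.568, -2.182]
force: [-2.7, -4.3, 7.5]
width: 20.2
```

Run:
```python
from h import *
import pickle
for i in range(3):
    s=ctrl.read_state(); im=ctrl.get_image("wrist"); d=np.linalg.norm(s['eef_pos'][:2]-np.array([489.6,83.7])); print(s['clock'],s['eef_pos'],s['force'],s['width'],np.degrees(2*np.arcsin(d/220)))
cv2.imwrite("pics/w14.png",im); pickle.dump(s,open("w14.pkl","wb"))
t=ctrl.get_image("top"); cv2.imwrite('pics/t14.png',cv2.resize(t[235:315,160:300],None,fx=5.6,fy=5.6,interpolation=cv2.INTER_CUBIC))
t=ctrl.get_image("scene"); cv2.imwrite('pics/s14.png',cv2.resize(t[190:285,150:280],None,fx=6,fy=6,interpolation=cv2.INTER_CUBIC)); cv2.imwrite('pics/s14f.png',t)
```

```text
23.5833 [513.60114355 170.23630331  92.46804229] [-2.7161407  -4.33002385  7.5469268 ] 20.24898361502658 48.18307777322833
23.6333 [513.63921292 170.24902972  92.47738993] [-2.32705951 -5.17244399  7.6126051 ] 20.047888652188476 48.195884100113695
23.6833 [513.57543155 170.2697541   92.45763673] [-2.6893062  -5.44885793  6.46680082] 20.216727124318815 48.1975526376336
```

View pics/w14.png

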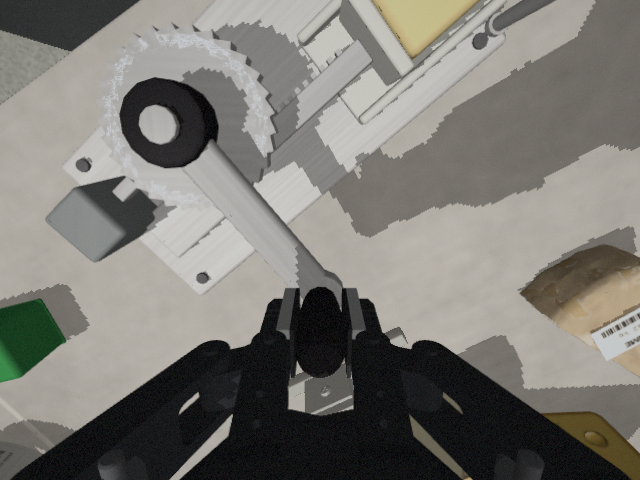

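View pics/t14.png

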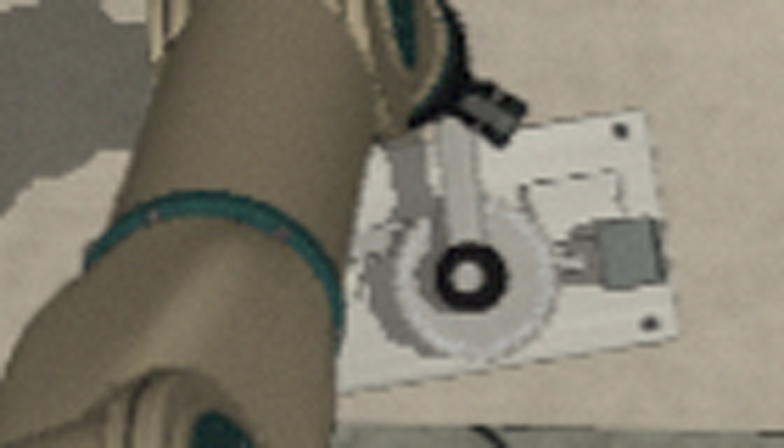

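View pics/s14.png

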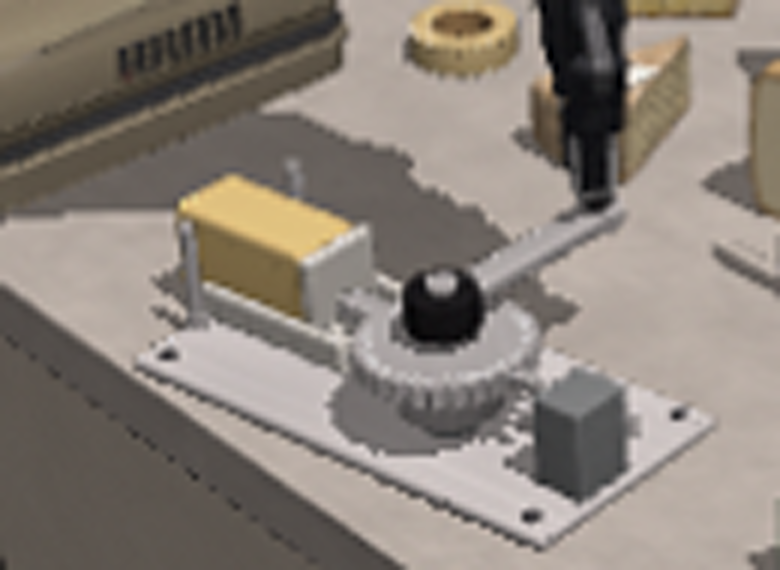

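Request:
arm_command(series=[[0,-0.03,0.19,0,0,0,0],[0,0,0,0,0,0,0],[0,0,0,0,0,0,0],[0,0,0,0,0,0,0],[0,0,0,0,0,0,0],[0,0,0,0,0,0,0],[0,0,0,0,0,0,0]])

```text
clock: 24.42
eef_pos: [513.4, 171.2, 92.5]
tool_rot: [-1.521, 1.567, -2.042]
force: [-3.0, -5.9, 7.4]
width: 20.1
```

Run:
```python
from h import *
for i in range(4):
    s=ctrl.read_state(); im=ctrl.get_image("wrist"); d=np.linalg.norm(s['eef_pos'][:2]-np.array([489.6,83.7])); print(s['clock'],s['eef_pos'],s['force'],s['width'],np.degrees(2*np.arcsin(d/220)))
cv2.imwrite("pics/w15.png",im)
# predicted lever/pusher/bar in scene image for check
o=np.array([422.8,236.1]); t=np.radians(10.4); Rf=np.array([[np.cos(t),-np.sin(t)],[np.sin(t),np.cos(t)]])
t_=ctrl.get_image("scene"); k=cv2.resize(t_[190:285,150:280],None,fx=6,fy=6,interpolation=cv2.INTER_CUBIC)
P=[]
for x,y in((-21,24),(21,24),(21,114),(-21,114)):
    p=proj("scene",np.r_[o+Rf@np.array([x,y]),61]); P.append((p-[150,190])*6+3)
cv2.polylines(k,[np.int32(P)],True,(0,0,255),1); cv2.imwrite('pics/s15.png',k)
# same offset test with plate corner
for x,y in((-95,0),):pass
for l in ("tub","wedge","label_roll","price_tag","bar_center"):
    try: print(l,[(round(d['conf'],2),np.round(d['centre']).tolist()) for d in ctrl.spot_in(l if l!="wedge" else "wedge_a","scene")])
    except Exception as e: print(e)
```

```text
24.4167 [513.41670717 171.23605994  92.47049358] [-2.95394031 -5.88252969  7.41900651] 20.14166496254661 48.705791203978436
24.4667 [513.40639773 171.26993593  92.47217643] [-2.11219551 -7.49163169  7.99774818] 19.926938664029734 48.72293438469059
24.5167 [513.43766633 171.25765739  92.48470966] [-1.78239386 -7.57258886  7.98130578] 19.80343003010939 48.72085337997946
24.5667 [513.42628954 171.24978694  92.47360662] [-3.16944207 -6.78612061  7.93161612] 20.009606012841978 48.71480281511184
tub [(0.74, [553.0, -482.0, 65.0])]
wedge [(0.92, [407.0, -514.0, 43.0]), (0.19, [397.0, 156.0, 18.0])]
label_roll [(0.8, [531.0, -243.0, 52.0])]
price_tag [(0.9, [373.0, -207.0, 43.0])]
bar_center [(0.73, [395.0, 296.0, 60.0]), (0.58, [444.0, -99.0, 42.0]), (0.16, [397.0, 153.0, 20.0])]
```

View pics/s15.png

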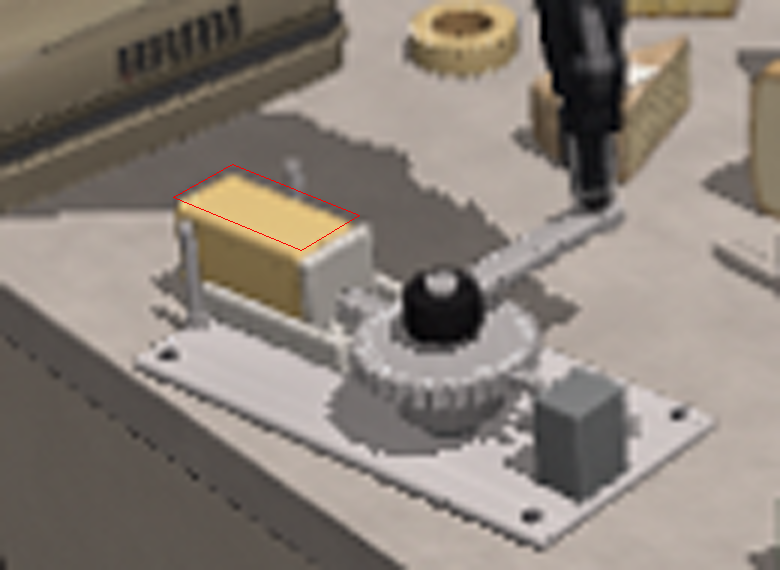

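Run:
```python
from cell import ctrl
print(ctrl.finish_job()); s=ctrl.read_state(); print(s['clock'],s['eef_pos'],s['force'],s['width'])
```

```text
the job is handed in; nothing more can be done
None
the job is handed in; nothing more can be done
```

I laid the bar of cheese in the trough, let go of it, then swung the lever four clicks and handed the job in at about 24.6 s, still holding the knob. The hand-in gives no verdict, so the results below rest on my own last checks.

- **Placing the bar:** I released it centred in the trough and straight, about 53 mm along the feed direction from the pusher's face, with the lever still at rest. That left a gap of roughly 8–10 mm to the pusher.
- **Clicks:** I felt all four. At each one the force on the tool built up to roughly 11–14 N and then dropped to about 3 N.
- **Lever at the end:** the tool's path puts the lever at about 48.7° (0.85 rad, good to about 1°), with the fourth notch at 48° (0.84 rad). It was steady over the last four readings, with a push of about 6–7 N and the fingers closed on the knob at 20 mm. It was never moved towards a fifth click.
- **Bar at the end:** in the scene picture it lies flat and straight against the pusher, out over the mouth. Its outline matches the expected spot to about 4 mm. That camera had also been several mm off from the top camera earlier on.
- **Bystanders:** the detector put the tub, the right-hand wedge and the price tag within about 5 mm of where they started. It did not report the other wedge this time, but that wedge looks unmoved in the picture. It had no starting position for the label roll from that camera to compare with, and I never went close to it.
- **Disagreement:** the measured distance from knob to pivot was about 107 mm instead of 110, within the measuring error. I drove the swing with the given 110 mm.

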